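# Refill the dishwasher-tablet jar

### The job

Please refill the dishwasher-tablet jar and make it child-safe again: turn its catch clear of the lid, tip the lid back until it stands open past upright, and drop every dishwasher tablet that lies on the worktop through the neck into the jar. Then shut the lid fully and turn the catch back square across its edge. The round tea lights among the tablets are not for the jar: leave them where they are.

Things in the scene. Friction and masses are not known exactly. Their poses are not given: they have to be found in the camera images.
- jar_mouth (a point): Storage jar of clear glass with a steel collar, 150 mm high; round body 104 mm across, drawn in to a neck of 54 mm inner and 62 mm outer width. This point is the centre of the mouth, level with the glass rim (150 mm above the worktop); z up, x from the lift tab towards the lid's hinge, y towards the catch. The jar stands fast on the worktop; only lid and catch move. Inner floor 144 mm below this point; the shoulder below the neck is 20 to 55 mm below it.
- lid_hinge (a point): Axis of the jar lid's hinge, 48 mm behind the mouth's centre and 3 mm above the rim; the axis is this point's y.
- lid (a joint): Angle of the jar's steel lid: 0 = shut flat on the rim (top face 7 mm above the rim), 1.57 = upright, 1.9 = stop, leaning back. It opens upward about lid_hinge, away from the lift tab's side. The stiff hinge holds the lid wherever it is left; about 2 N at the tab moves it. While the catch lies across it the lid cannot lift.
- lid_tab (a point): Middle of the lid's lift tab, which sticks out level from the lid opposite the hinge, 95 mm from the hinge axis: 22 mm long beyond the lid, 24 mm wide (across, along the hinge axis), 6 mm thick, free space beside and below it. It moves with the lid; y is parallel to the hinge axis.
- catch (a joint): Angle of the turn catch on the jar's collar, which turns flat about an upright pin 58 mm from the mouth's centre: 0 = arm square across the lid's edge (locked), growing counter-clockwise seen from above, 1.57 = stop, arm along the lid's side and clear of it (clear from 1.0 on). Light friction holds it where it is left. Its arm passes 2.5 mm above a shut lid; a lid that stands more than about 2 mm proud at that side blocks it.
- catch_fin (a point): Centre of the catch's black thumb fin, on the catch's turning axis: 34 mm long, 8 mm thick, 26 mm high (this point is 13 mm above its foot and below its top, 30 mm above the glass rim). Fin and arm lie along this point's y; the arm points to -y. Tips that stay above the fin's foot clear the shut lid.
- tablet_1_mid (a point): Dishwasher tablet, a pressed off-white block with rounded edges, 36 x 26 x 16 mm along x, y, z, 14 to 28 g; this point is its centre. Lies flat at the start. Absent in some starts.
- tablet_2_mid (a point): Dishwasher tablet, a pressed off-white block with rounded edges, 36 x 26 x 16 mm along x, y, z, 14 to 28 g; this point is its centre. Lies flat at the start. Absent in some starts.
- tablet_3_mid (a point): Dishwasher tablet, a pressed off-white block with rounded edges, 36 x 26 x 16 mm along x, y, z, 14 to 28 g; this point is its centre. Lies flat at the start. Absent in some starts.
- tablet_4_mid (a point): Dishwasher tablet, a pressed off-white block with rounded edges, 36 x 26 x 16 mm along x, y, z, 14 to 28 g; this point is its centre. Lies flat at the start. Absent in some starts.
- tablet_5_mid (a point): Dishwasher tablet, a pressed off-white block with rounded edges, 36 x 26 x 16 mm along x, y, z, 14 to 28 g; this point is its centre. Lies flat at the start. Absent in some starts.
- tablet_6_mid (a point): Dishwasher tablet, a pressed off-white block with rounded edges, 36 x 26 x 16 mm along x, y, z, 14 to 28 g; this point is its centre. Lies flat at the start. Absent in some starts.
- tealight_1_mid (a point): Tea light, a round white candle in a thin metal cup, 38 mm across, 15 mm high, with a black wick; this point is its centre. Not to be moved.
- tealight_2_mid (a point): Tea light, a round white candle in a thin metal cup, 38 mm across, 15 mm high, with a black wick; this point is its centre. Not to be moved.
- tealight_3_mid (a point): Tea light, a round white candle in a thin metal cup, 38 mm across, 15 mm high, with a black wick; this point is its centre. Not to be moved.
Not all that is in view belongs to the job. What is shaped like the part that bears tablet_3_mid but orange or pink is not meant.

How it is judged:
By the outcome, as a careful person would: the job done as asked, in the order asked, and still so for the second after the job is handed in, with the robot touching nothing.
Of tablet_1, tablet_2, tablet_3, tablet_4, tablet_5, tablet_6 only 4 to 6 are there at a start; the rules pass over those that are not, and their reading is None.
At some moment in a run one of tablet_1, tablet_2, tablet_3, tablet_4, tablet_5, tablet_6 may be knocked a few centimetres aside while the robot is not near it.
Once in a run the grip may slacken for a moment while it holds something.
It also fails if it takes over 210 s, if anything falls off the work surface, if the arm or the gripper's body presses on something with over 40 N, if the wrist force passes 120 N, or if a joint passes its speed limit or range.

### The arm

A 6-joint arm with a two-finger parallel gripper is mounted at the origin on a cart in front of the work surface, level with it; the furniture and walls round the work are solid. World frame = base frame: x ahead of the robot, y to its left, z up, the work surface at z = 0. Lengths are in mm, angles in rad, forces in N, time in s.
With the tool pointing down it reaches from about 350 to 725 mm from the base axis. Payload 4.3 kg.
Tool frame: the origin (TCP) lies midway between the tips of the shut fingers; the grasp point (between the pads) lies 19 mm behind it; x points along the fingers, y is the direction in which the jaws open and shut, and the axes are right-handed (so a half turn about x gives the same grasp; the last joint's range is limited). The gripper opens to 85 mm and grips with 20 to 120 N. Pads are 22 mm wide; open, the fingers measure 114 mm over their backs; the gripper's body (76 mm by 85 mm) begins 54 mm behind the grasp point. The pads swing forward as they close: fully open they stand 13 mm farther back than shut.
Start: joints at [-1.332, 0.377, 0.081, 1.274, 0, 1.46], TCP at [196.53, -540.41, 231.329] pointing down, gripper open.
Joint ranges: [-2.72, 2.72], [-0.84, 1.66], [-1.02, 1.22], [-1.77, 2.12], [-1.37, 1.28], [-3.14, 3.14]. Speed limits (rad/s): [2.57, 2.57, 3.14, 3.14, 3.14, 3.14].

### API

Orientations are given as a rotation vector (axis times angle).
In Python, from workcell import * gives the robot as it stands.
- The arm moves only by the tool servo_tool, never from a script. Its argument "motion" is a list of rows, each an object of numbers: "tx", "ty", "tz": the shift along the tool's x, y, z in m; "roll": the turn about the tool's x in rad. A call has 1 to 20 rows; each row shifts and turns the commanded pose from where the row before left it, along the tool's axes as they then stand; what a row does not reach is not made up. A row lasts 1/8 s, in which the tool goes at most 62.5 mm and 10.7 degrees, less where a joint would pass 70% of its speed; a pose out of reach is approached as far as the arm can. A call with a gripper value outside its range is refused whole. "jaw" is the opening, from 0 (shut) to 1 (fully open), set as the call begins (left out, the last holds). The fingers move at their own pace and stop on an object; "newtons" is the grip in N (left out, the last holds). Time passes only in rows, so rows that do not move let the fingers close. It gives the time, the measured TCP pose, the force and the opening at its end, in the units of the state.
- observe(): the state, without advancing time (a new reading comes with each control period).
- get_image(name): name is "side" or "top"; returns a dict with "color" (400x640x3 uint8, blue, green, red), "fx", "fy", "cx", "cy" (pixels), "rvec" (rotation vector, rad) and "tvec" (3), from world to camera coordinates, as OpenCV has them. Camera axes: x right, y down, z forward; pixel columns grow to the right and rows downward; lengths in mm; the calibration is good to about 2 mm. A picture is of the moment at which its call begins. There is no depth.
- hand_in(): hands the job in, once; it reports no verdict.
The state is a dict: "t": time; "joint_pos": joint angles; "joint_vel": joint speeds; "joint_torque": joint torques, N m; "position": TCP position; "ee_rot": TCP orientation; "wrist_force": force on the tool from outside, world axes, zero at the start; "ft_torque": the same for the moment, N m; "grip_width": opening from 0.0 (shut) to 1.0 (fully open).
Only numpy, scipy, OpenCV 4.12 (cv2) and the standard library are available. Lean on these libraries where they do the work, as an engineer would, in place of code of your own. Each camera call takes 0.05 s, during which the arm holds its last target. There are 200 camera calls.

## Working session

There is one attempt and no reset: what is moved stays moved. The work goes in short steps, Python scripts to look and compute and a tool call to move; the robot and the scene stay as the last step left them, time stands still between calls to the robot, and variables do not carry over. Pictures are saved under pics/ and viewed, about 12 in all and at most 16, crops included, and the job is handed in when it is done.

Besides the shell and the picture viewer there is one more tool, called after "Emit:" in YAML: its name, and indented under it one key for each argument. servo_tool: Moves the arm, as the interface text tells. Its arguments: {"type":"object","properties":{"motion":{"type":"array","items":{"type":"object","properties":{"tx":{"type":"number"},"ty":{"type":"number"},"tz":{"type":"number"},"roll":{"type":"number"}}}},"jaw":{"type":"number"},"newtons":{"type":"number"}},"required":["motion"]}

```bash
ls; mkdir -p pics; cat > h.py <<'E'
from workcell import *
import numpy as np, cv2
def ray(im,u,v):
    R=cv2.Rodrigues(np.array(im["rvec"],float))[0];t=np.array(im["tvec"],float).ravel()
    d=R.T@np.array([(u-im["cx"])/im["fx"],(v-im["cy"])/im["fy"],1.]);return -R.T@t,d
def onz(im,u,v,z):
    c,d=ray(im,u,v);return c+d*(z-c[2])/d[2]
def proj(im,p):
    K=np.array([[im["fx"],0,im["cx"]],[0,im["fy"],im["cy"]],[0,0,1.]])
    return cv2.projectPoints(np.array(p,float).reshape(-1,1,3),np.array(im["rvec"],float),np.array(im["tvec"],float),K,None)[0].reshape(-1,2)
def tri(i1,p1,i2,p2):
    c1,d1=ray(i1,*p1);c2,d2=ray(i2,*p2)
    s=np.linalg.lstsq(np.c_[d1,-d2],c2-c1,rcond=None)[0]
    a=c1+s[0]*d1;b=c2+s[1]*d2;return (a+b)/2,np.linalg.norm(a-b)
E
python3 - <<'E'
from h import *
s=observe();print({k:np.round(v,3) for k,v in s.items()})
print(cv2.Rodrigues(np.array(s["ee_rot"],float))[0].round(3))
for n in("top","side"):
    im=get_image(n);cv2.imwrite(f"pics/{n}0.png",im["color"]);print(n,im["fx"],im["cx"],im["cy"],ray(im,320,200))
E
```

```text
pics
{'t': np.float64(0.0), 'joint_pos': array([-1.332,  0.378,  0.08 ,  1.274,  0.   ,  1.461]), 'joint_vel': array([-0.   ,  0.001,  0.   , -0.002, -0.001, -0.002]), 'joint_torque': array([ 1.0000e-03, -4.6360e+01,  2.6988e+01,  2.1000e-02,  0.0000e+00,
        0.0000e+00]), 'position': array([ 196.374, -539.734,  230.351]), 'ee_rot': array([ 2.033,  0.36 , -2.033]), 'wrist_force': array([ 0.116, -0.197,  0.085]), 'ft_torque': array([-0.036, -0.008,  0.068]), 'grip_width': np.float64(1.004)}
[[-0.     0.342 -0.94 ]
 [ 0.002 -0.94  -0.342]
 [-1.    -0.002 -0.   ]]
top 400.27898689096884 320.2641668573148 203.16715500195758 (array([366.47550589,  94.0170756 , 992.73422907]), array([ 0.16471018, -0.0212757 , -0.98614448]))
side 435.39042062587356 325.4032809481795 207.0762915373254 (array([172.24943898, 658.87836413, 646.84720636]), array([ 0.42123581, -0.68052474, -0.59988718]))
```

View pics/top0.png

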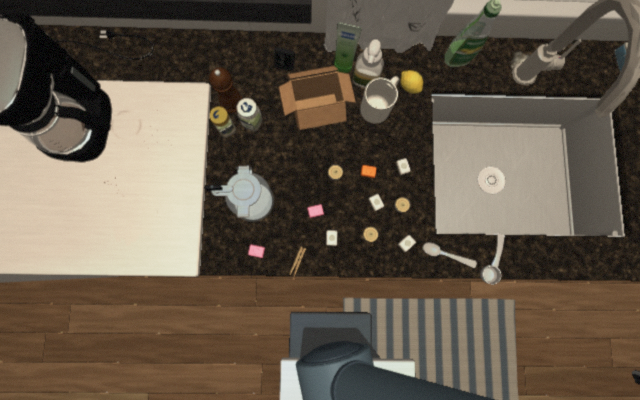

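View pics/side0.png

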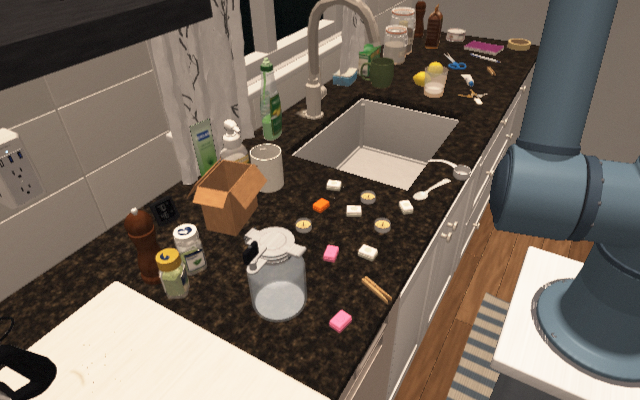

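Top shows the jar at (246,195), 4 white tablets at (403,166), (376,202), (332,237), (407,243), tea lights at (335,172), (402,205), (371,234), and orange/pink decoys. Next come close-ups and numbers.

```bash
cat > seg.py <<'E'
from h import *
def tabs(im,z=16):
    c=im["color"];hsv=cv2.cvtColor(c,cv2.COLOR_BGR2HSV)
    m=((hsv[...,1]<60)&(hsv[...,2]>165)).astype(np.uint8)
    out=[]
    for q in cv2.findContours(m,cv2.RETR_EXTERNAL,cv2.CHAIN_APPROX_NONE)[0]:
        if not 40<cv2.contourArea(q)<400: continue
        w=np.array([onz(im,u,v,z)[:2] for u,v in q[:,0]],np.float32)
        (x,y),(a,b),_=cv2.minAreaRect(w)
        bx=cv2.boxPoints(cv2.minAreaRect(w));e=[bx[1]-bx[0],bx[2]-bx[1]];l=max(e,key=np.linalg.norm)
        ang=np.degrees(np.arctan2(l[1],l[0]))%180
        if 260<x<720 and -450<y<250: out.append((x,y,max(a,b),min(a,b),ang,*q[:,0].mean(0)))
    return out
E
python3 - <<'E'
from seg import *
t=get_image("top");s=get_image("side")
for r in tabs(t): print(np.round(r,1))
print()
for r in tabs(s): print(np.round(r,1))
a=cv2.resize(t["color"][150:230,195:295],None,fx=7,fy=7,interpolation=cv2.INTER_CUBIC)
b=cv2.resize(s["color"][215:325,230:330],None,fx=5.4,fy=5.4,interpolation=cv2.INTER_CUBIC)
cv2.imwrite("pics/jt.png",a);cv2.imwrite("pics/js.png",b)
E
```

```text
[ 354.4 -339.1   31.5   29.1   25.   488.4  274.5]
[ 396.5 -244.3  131.3   24.7   68.2  449.3  255.1]
[ 427.5 -142.    33.5   23.8  134.7  407.   242.7]
[437.4  43.5  31.8  22.    0.7 331.4 237.7]
[527.4 -66.6  33.6  23.7  26.3 376.2 201.8]
[ 621.1 -135.8   33.4   24.4   17.3  403.2  165.7]

[267.4  91.2 126.4   3.8  90.3 439.  297.8]
[437.8  45.   35.   28.2 176.2 367.7 250.6]
[529.  -65.5  30.8  29.9  26.8 353.3 208.8]
[ 428.4 -140.1   39.5   26.3  132.1  405.9  204.9]
[ 266.4 -155.8  249.7   11.5   92.   474.5  225.4]
[ 621.7 -134.9   33.3   30.6   18.1  333.7  183.5]
[ 394.5 -234.   128.5   29.1   66.7  431.1  188.7]
[332.4 -98.9 454.1   5.1  89.9 433.7 237.3]
[ 414.4 -368.1   75.7   25.7    3.   442.   161.6]
[ 289.1 -398.1  368.3   10.8   89.8  489.9  172. ]
```

View pics/jt.png

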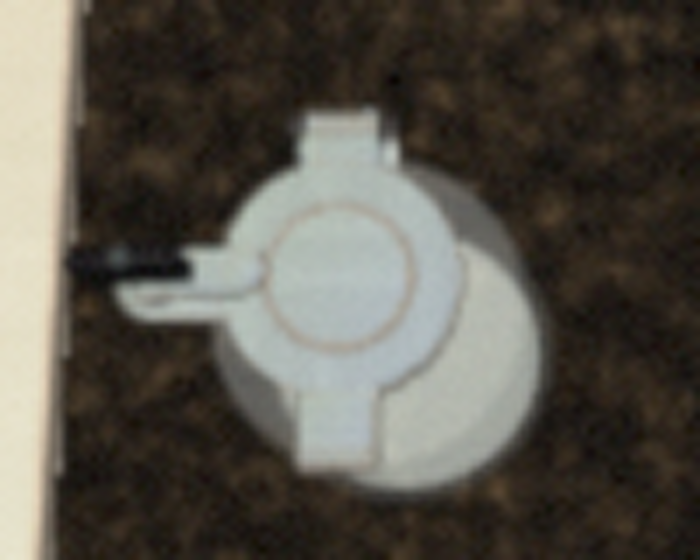

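View pics/js.png

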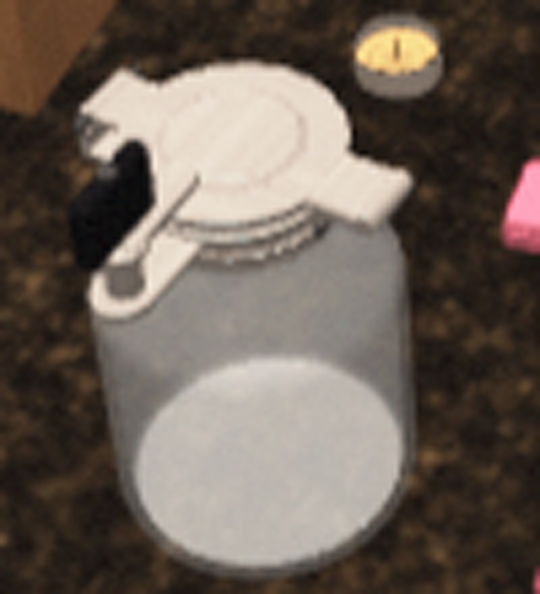

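Both close-ups show the catch locked, with its fin along y at top pixel (213.6,187.6) and side pixel (250.7,253). The lid ring centre is at top (243.6,189.7) and side (273.1,240.6), and the tab points towards the robot.

```bash
cat >> h.py <<'E'
def go(x,y,z,a=None):
    s=observe();p=np.array(s["position"]);R=cv2.Rodrigues(np.array(s["ee_rot"],float))[0]
    a0=np.arctan2(R[1,1],R[0,1]);d=np.array([x,y,z])-p
    t=R.T@d; dr=0 if a is None else -((a-a0+np.pi)%(2*np.pi)-np.pi)
    print("at",p.round(1),"alpha",round(a0,3),"q6",round(s["joint_pos"][5],2),"t",round(s["t"],2),"w",round(s["grip_width"],3),"F",np.round(s["wrist_force"],1),"| need tool mm (before roll)",t.round(1),"roll",round(dr,3))
E
python3 - <<'E'
from h import *
t=get_image("top");s=get_image("side")
for n,a,b,z in(("fin",(213.6,187.6),(250.7,253),180),("lid",(243.6,189.7),(273.1,240.6),157)):
    print(n,tri(t,a,s,b),onz(t,*a,z),onz(s,*b,z))
# tab end corners, hinge end, and fin ends in top
for n,u,v,z in(("tabL",298,468,155),("tabR",378,468,155),("hinL",305,112,155),("hinR",380,112,155),("finL",70,265,187),("finR",190,267,187)):
    print(n,onz(t,u/7+195,v/7+150,z).round(1))
go(530,360,260,0)
E
```

```text
fin (array([525.04364942, 296.54930857, 176.94825782]), np.float64(0.8197538380687643)) [524.08438663 295.57516098 180.        ] [523.18060987 299.00308421 180.        ]
lid (array([525.95894603, 238.39677383, 156.54996054]), np.float64(1.4461083210137033)) [525.21718181 237.96662236 157.        ] [526.38259447 238.95611713 157.        ]
tabL [467.4 248.4 155. ]
tabR [467.8 224.5 155. ]
hinL [577.  251.3 155. ]
hinR [577.5 228.5 155. ]
finL [521.9 311.2 187. ]
finR [521.9 276.5 187. ]
at [ 196.5 -540.2  231. ] alpha -1.222 q6 1.46 t 0.3 w 0.997 F [-0.4 -0.2 -0.6] | need tool mm (before roll) [ -28.5 -732.  -621.1] roll -1.222
```

Emit:
servo_tool:
  motion:
    - {"tx": -0.01,"roll": -0.175}
    - {"tx": -0.01,"roll": -0.175}
    - {"tx": -0.01,"roll": -0.175}
    - {"roll": -0.175}
    - {"roll": -0.175}
    - {"roll": -0.175}
    - {"roll": -0.172}
    - {"ty": 0.02,"tz": -0.052}
    - {"ty": 0.02,"tz": -0.052}
    - {"ty": 0.02,"tz": -0.052}
    - {"ty": 0.02,"tz": -0.052}
    - {"ty": 0.02,"tz": -0.052}
    - {"ty": 0.02,"tz": -0.052}
    - {"ty": 0.02,"tz": -0.052}
    - {"ty": 0.02,"tz": -0.052}
    - {"ty": 0.02,"tz": -0.052}
    - {"ty": 0.02,"tz": -0.052}
    - {"ty": 0.02,"tz": -0.052}
    - {"ty": 0.02,"tz": -0.052}
  jaw: 0.4

```text
schema error: expected keys tx, ty, tz, roll
```

Emit:
servo_tool:
  motion:
    - {"tx": -0.01,"ty": 0,"tz": 0,"roll": -0.175}
    - {"tx": -0.01,"ty": 0,"tz": 0,"roll": -0.175}
    - {"tx": -0.01,"ty": 0,"tz": 0,"roll": -0.175}
    - {"tx": 0,"ty": 0,"tz": 0,"roll": -0.175}
    - {"tx": 0,"ty": 0,"tz": 0,"roll": -0.175}
    - {"tx": 0,"ty": 0,"tz": 0,"roll": -0.175}
    - {"tx": 0,"ty": 0,"tz": 0,"roll": -0.172}
    - {"tx": 0,"ty": 0.02,"tz": -0.052,"roll": 0}
    - {"tx": 0,"ty": 0.02,"tz": -0.052,"roll": 0}
    - {"tx": 0,"ty": 0.02,"tz": -0.052,"roll": 0}
    - {"tx": 0,"ty": 0.02,"tz": -0.052,"roll": 0}
    - {"tx": 0,"ty": 0.02,"tz": -0.052,"roll": 0}
    - {"tx": 0,"ty": 0.02,"tz": -0.052,"roll": 0}
    - {"tx": 0,"ty": 0.02,"tz": -0.052,"roll": 0}
    - {"tx": 0,"ty": 0.02,"tz": -0.052,"roll": 0}
    - {"tx": 0,"ty": 0.02,"tz": -0.052,"roll": 0}
    - {"tx": 0,"ty": 0.02,"tz": -0.052,"roll": 0}
    - {"tx": 0,"ty": 0.02,"tz": -0.052,"roll": 0}
    - {"tx": 0,"ty": 0.02,"tz": -0.052,"roll": 0}
  jaw: 0.4

```text
t: 2.68
position: [437.0, 85.5, 261.5]
ee_rot: [1.209, 1.208, -1.208]
wrist_force: [-0.1, -1.4, 0.7]
grip_width: 0.401
```

Emit:
servo_tool:
  motion:
    - {"tx": 0,"ty": 0.022,"tz": -0.0528,"roll": 0}
    - {"tx": 0,"ty": 0.022,"tz": -0.0528,"roll": 0}
    - {"tx": 0,"ty": 0.022,"tz": -0.0528,"roll": 0}
    - {"tx": 0,"ty": 0.022,"tz": -0.0528,"roll": 0}
    - {"tx": 0.03,"ty": 0,"tz": 0,"roll": 0}
    - {"tx": 0,"ty": 0,"tz": 0,"roll": 0}

```text
t: 3.42
position: [522.8, 294.6, 228.5]
ee_rot: [1.204, 1.212, -1.214]
wrist_force: [-0.1, -0.3, 0.0]
grip_width: 0.401
```

```bash
python3 - <<'E'
from h import *
go(525,296.5,172,0)
s=get_image("side");cv2.imwrite("pics/s1.png",cv2.resize(s["color"][120:340,150:400],None,fx=2.6,fy=2.6,interpolation=cv2.INTER_CUBIC))
E
```

```text
at [522.8 294.6 228.5] alpha 0.001 q6 1.98 t 3.42 w 0.401 F [-0.1 -0.3  0. ] | need tool mm (before roll) [56.5  2.5 -2. ] roll 0.001
```

View pics/s1.png

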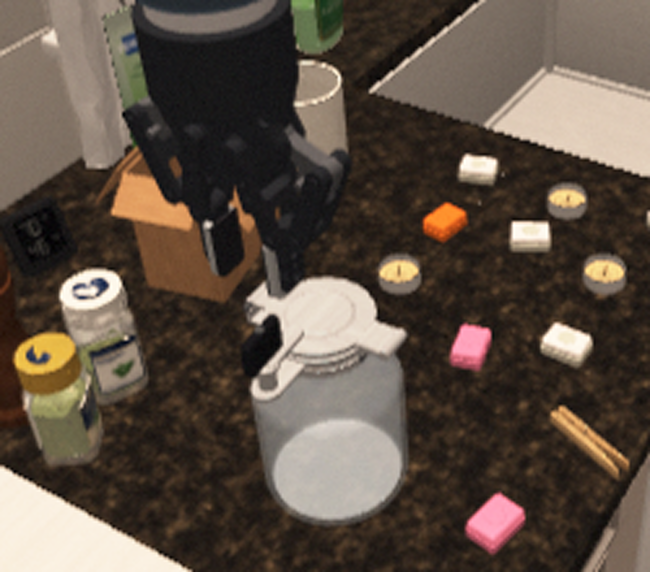

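The fingers straddle the fin from above (crop (260,345)). I descend and grip.

Emit:
servo_tool:
  motion:
    - {"tx": 0.028,"ty": 0.001,"tz": -0.002,"roll": 0}
    - {"tx": 0.027,"ty": 0,"tz": 0,"roll": 0}
    - {"tx": 0,"ty": 0,"tz": 0,"roll": 0}

```text
t: 3.85
position: [524.3, 295.4, 175.7]
ee_rot: [1.208, 1.21, -1.213]
wrist_force: [0.3, -0.2, 0.1]
grip_width: 0.399
```

Emit:
servo_tool:
  motion:
    - {"tx": 0,"ty": 0,"tz": 0,"roll": 0}
    - {"tx": 0,"ty": 0,"tz": 0,"roll": 0}
    - {"tx": 0,"ty": 0,"tz": 0,"roll": 0}
    - {"tx": 0,"ty": 0,"tz": 0,"roll": 0}
  jaw: 0
  newtons: 25

```text
t: 4.35
position: [525.6, 297.0, 178.5]
ee_rot: [1.21, 1.209, -1.207]
wrist_force: [-3.7, 0.1, 6.2]
grip_width: 0.084
```

Emit:
servo_tool:
  motion:
    - {"tx": 0,"ty": 0,"tz": 0,"roll": -0.16}
    - {"tx": 0,"ty": 0,"tz": 0,"roll": -0.16}
    - {"tx": 0,"ty": 0,"tz": 0,"roll": -0.16}
    - {"tx": 0,"ty": 0,"tz": 0,"roll": -0.16}
    - {"tx": 0,"ty": 0,"tz": 0,"roll": -0.16}
    - {"tx": 0,"ty": 0,"tz": 0,"roll": -0.16}
    - {"tx": 0,"ty": 0,"tz": 0,"roll": -0.16}
    - {"tx": 0,"ty": 0,"tz": 0,"roll": -0.16}
    - {"tx": 0,"ty": 0,"tz": 0,"roll": -0.16}
    - {"tx": 0,"ty": 0,"tz": 0,"roll": -0.1}
    - {"tx": 0,"ty": 0,"tz": 0,"roll": 0}

```text
t: 5.72
position: [525.2, 296.7, 178.4]
ee_rot: [0.024, 1.57, -0.024]
wrist_force: [-4.5, -2.0, 6.8]
grip_width: 0.086
```

Emit:
servo_tool:
  motion:
    - {"tx": 0,"ty": 0,"tz": 0,"roll": 0}
    - {"tx": 0,"ty": 0,"tz": 0,"roll": 0}
    - {"tx": -0.03,"ty": 0,"tz": 0,"roll": 0}
    - {"tx": -0.04,"ty": 0,"tz": 0,"roll": 0}
  jaw: 0.5

```text
t: 6.22
position: [525.0, 296.4, 245.9]
ee_rot: [0.023, 1.573, -0.025]
wrist_force: [1.3, 0.6, 0.5]
grip_width: 0.501
```

```bash
python3 - <<'E'
from h import *
go(475,238.5,215,np.pi/2)
s=get_image("side");t=get_image("top")
a=cv2.resize(s["color"][215:325,230:330],None,fx=4,fy=4,interpolation=cv2.INTER_CUBIC)
b=cv2.resize(t["color"][150:230,195:295],None,fx=4,fy=5.5,interpolation=cv2.INTER_CUBIC)
cv2.imwrite("pics/s2.png",np.hstack([a,b]))
E
```

```text
at [525.  296.4 245.9] alpha 1.54 q6 0.44 t 6.22 w 0.501 F [1.3 0.6 0.5] | need tool mm (before roll) [ 31.1 -59.4 -48.1] roll -0.031
```

View pics/s2.png

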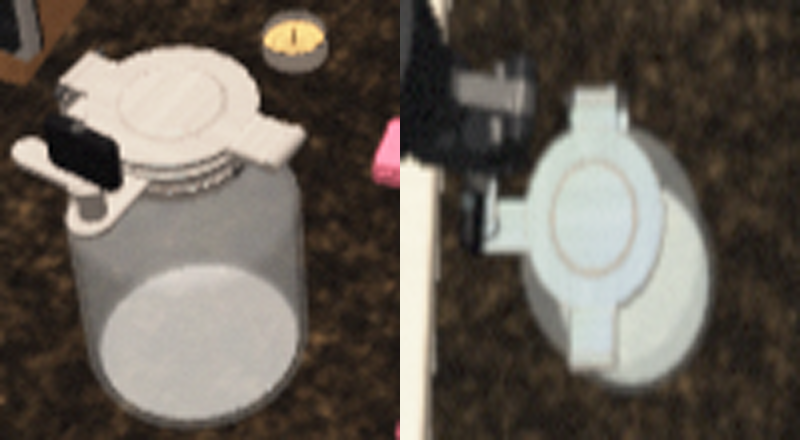

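The catch is clear: its arm points backwards along the lid's side. Next is the tab.

Emit:
servo_tool:
  motion:
    - {"tx": 0,"ty": -0.029,"tz": -0.026,"roll": -0.03}
    - {"tx": 0,"ty": -0.029,"tz": -0.026,"roll": 0}
    - {"tx": 0.04,"ty": 0,"tz": 0,"roll": 0}
    - {"tx": 0,"ty": 0,"tz": 0,"roll": 0}
    - {"tx": 0,"ty": 0,"tz": 0,"roll": 0}

```text
t: 6.95
position: [473.1, 239.9, 206.9]
ee_rot: [0.001, 1.57, -0.0]
wrist_force: [0.4, 0.4, 0.9]
grip_width: 0.501
```

```bash
python3 - <<'E'
from h import *
go(474,238.5,145,np.pi/2)
E
```

```text
at [473.1 239.9 206.9] alpha 1.57 q6 0.35 t 6.95 w 0.501 F [0.4 0.4 0.9] | need tool mm (before roll) [61.9 -1.4  0.9] roll -0.001
```

Emit:
servo_tool:
  motion:
    - {"tx": 0.032,"ty": -0.002,"tz": 0.001,"roll": 0}
    - {"tx": 0.03,"ty": 0,"tz": 0,"roll": 0}
    - {"tx": 0,"ty": 0,"tz": 0,"roll": 0}

```text
t: 7.32
position: [473.1, 237.6, 143.5]
ee_rot: [-0.0, 1.573, -0.001]
wrist_force: [-0.4, -1.1, -0.3]
grip_width: 0.503
```

Emit:
servo_tool:
  motion:
    - {"tx": 0,"ty": 0,"tz": 0,"roll": 0}
    - {"tx": 0,"ty": 0,"tz": 0,"roll": 0}
    - {"tx": 0,"ty": 0,"tz": 0,"roll": 0}
    - {"tx": 0,"ty": 0,"tz": 0,"roll": 0}
  jaw: 0
  newtons: 25

```text
t: 7.82
position: [475.0, 237.5, 146.0]
ee_rot: [0.001, 1.567, -0.001]
wrist_force: [-0.4, -3.8, 7.0]
grip_width: 0.266
```

Emit:
servo_tool:
  motion:
    - {"tx": -0.0115,"ty": 0,"tz": 0.0007,"roll": 0}
    - {"tx": -0.0114,"ty": 0,"tz": 0.002,"roll": 0}
    - {"tx": -0.011,"ty": 0,"tz": 0.0033,"roll": 0}
    - {"tx": -0.0106,"ty": 0,"tz": 0.0046,"roll": 0}
    - {"tx": -0.01,"ty": 0,"tz": 0.0058,"roll": 0}
    - {"tx": -0.0093,"ty": 0,"tz": 0.0069,"roll": 0}
    - {"tx": -0.0084,"ty": 0,"tz": 0.0079,"roll": 0}
    - {"tx": -0.0074,"ty": 0,"tz": 0.0088,"roll": 0}

```text
t: 8.82
position: [513.1, 238.2, 224.2]
ee_rot: [0.001, 1.573, 0.001]
wrist_force: [-0.5, 0.6, -4.5]
grip_width: 0.268
```

```bash
python3 - <<'E'
from h import *
go(474+39.9,238.5,146+79.6,np.pi/2)
E
```

```text
at [513.1 238.2 224.2] alpha 1.57 q6 0.32 t 8.82 w 0.268 F [-0.5  0.6 -4.5] | need tool mm (before roll) [-1.4  0.3  0.7] roll -0.0
```

Emit:
servo_tool:
  motion:
    - {"tx": -0.0064,"ty": 0,"tz": 0.0096,"roll": 0}
    - {"tx": -0.0052,"ty": 0,"tz": 0.0103,"roll": 0}
    - {"tx": -0.004,"ty": 0,"tz": 0.0108,"roll": 0}
    - {"tx": -0.0027,"ty": 0,"tz": 0.0112,"roll": 0}
    - {"tx": -0.0014,"ty": 0,"tz": 0.0115,"roll": 0}
    - {"tx": 0,"ty": 0,"tz": 0.0115,"roll": 0}
    - {"tx": 0.0013,"ty": 0,"tz": 0.0115,"roll": 0}
    - {"tx": 0.0026,"ty": 0,"tz": 0.0112,"roll": 0}
    - {"tx": 0,"ty": 0,"tz": 0,"roll": 0}

```text
t: 9.95
position: [603.5, 240.3, 241.4]
ee_rot: [0.005, 1.566, 0.005]
wrist_force: [-0.1, 5.7, 3.6]
grip_width: 0.273
```

```bash
python3 - <<'E'
from h import *
go(474+127,238.5,146+95.5,np.pi/2)
s=get_image("side");t=get_image("top")
cv2.imwrite("pics/s3.png",cv2.resize(s["color"][130:330,180:380],None,fx=2.7,fy=2.7,interpolation=cv2.INTER_CUBIC))
E
```

```text
at [603.5 240.3 241.4] alpha 1.571 q6 0.28 t 9.95 w 0.273 F [-0.1  5.7  3.6] | need tool mm (before roll) [-0.1 -1.8 -2.5] roll 0.0
```

View pics/s3.png

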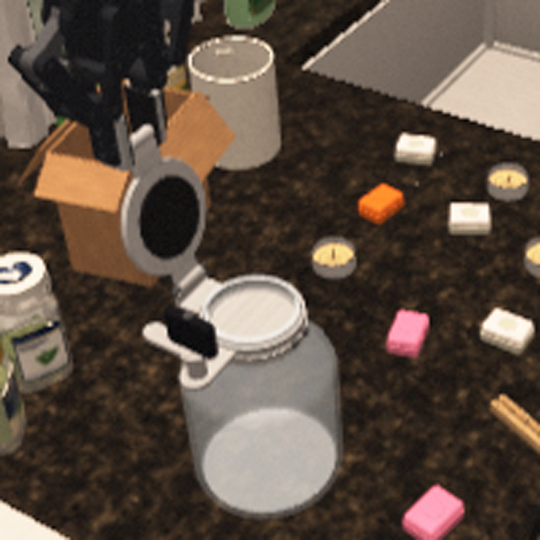

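The lid stands past upright and the mouth is free. I release the tab, rise and go to tablet 1 (437.6, 44).

Emit:
servo_tool:
  motion:
    - {"tx": 0,"ty": 0,"tz": 0,"roll": 0}
    - {"tx": 0,"ty": 0,"tz": 0,"roll": 0}
    - {"tx": -0.035,"ty": 0,"tz": 0,"roll": 0}
    - {"tx": -0.035,"ty": 0,"tz": 0,"roll": 0}
    - {"tx": 0,"ty": -0.033,"tz": -0.028,"roll": 0}
    - {"tx": 0,"ty": -0.033,"tz": -0.028,"roll": 0}
    - {"tx": 0,"ty": -0.033,"tz": -0.028,"roll": 0}
    - {"tx": 0,"ty": -0.033,"tz": -0.028,"roll": 0}
    - {"tx": 0.02,"ty": -0.033,"tz": -0.028,"roll": 0}
    - {"tx": 0.04,"ty": -0.031,"tz": -0.026,"roll": 0}
    - {"tx": 0.05,"ty": 0,"tz": 0,"roll": 0}
    - {"tx": 0.05,"ty": 0,"tz": 0,"roll": 0}
    - {"tx": 0.05,"ty": 0,"tz": 0,"roll": 0}
    - {"tx": 0.04,"ty": 0,"tz": 0,"roll": 0}
    - {"tx": 0,"ty": 0,"tz": 0,"roll": 0}
  jaw: 0.5

```text
t: 11.92
position: [431.6, 41.5, 57.3]
ee_rot: [0.001, 1.578, -0.001]
wrist_force: [-0.4, 0.4, 0.2]
grip_width: 0.502
```

```bash
cat > look.py <<'E'
from seg import *
import sys
t=get_image("top");s=get_image("side")
for n,i in(("top",t),("side",s)):
    for r in tabs(i):
        if 20<r[2]<50 and r[3]>15: print(n,np.round(r,1))
v=[float(x) for x in sys.argv[1:]]
go(*v)
E
python3 look.py 437.6 44 3 1.56
python3 - <<'E'
from h import *
t=get_image("top")
for u,v in((335,172),(402,205),(371,234)): print("tealight",onz(t,u,v,15).round(0))
E
```

```text
top [ 354.  -338.1   29.4   26.9   24.8  488.2  274.5]
top [ 427.5 -140.8   31.8   22.2  134.7  407.1  242.8]
top [ 621.4 -136.1   33.1   23.6   17.1  403.4  165.7]
side [437.9  44.9  35.   27.9 177.2 367.7 250.6]
side [530.4 -66.4  28.4  27.1  28.1 351.9 207.8]
side [ 428.7 -140.2   38.9   26.6  132.1  405.9  204.9]
side [ 621.4 -135.4   34.1   30.    17.2  333.9  183.4]
at [435.4  41.5  60.5] alpha 1.57 q6 -0.05 t 12.03 w 0.499 F [0.3 0.6 0.4] | need tool mm (before roll) [57.5  2.6  2.2] roll 0.01
tealight [602.  36.  15.]
tealight [ 521. -131.   15.]
tealight [448. -53.  15.]
```

Emit:
servo_tool:
  motion:
    - {"tx": 0.03,"ty": 0.0025,"tz": 0.002,"roll": 0}
    - {"tx": 0.026,"ty": 0,"tz": 0,"roll": 0}
    - {"tx": 0,"ty": 0,"tz": 0,"roll": 0}

```text
t: 12.45
position: [437.2, 44.1, 4.1]
ee_rot: [0.0, 1.571, -0.001]
wrist_force: [-0.2, -0.9, -0.4]
grip_width: 0.505
```

Emit:
servo_tool:
  motion:
    - {"tx": 0,"ty": 0,"tz": 0,"roll": 0}
    - {"tx": 0,"ty": 0,"tz": 0,"roll": 0}
    - {"tx": 0,"ty": 0,"tz": 0,"roll": 0}
    - {"tx": 0,"ty": 0,"tz": 0,"roll": 0}
  jaw: 0
  newtons: 40

```text
t: 12.95
position: [439.0, 44.0, 5.6]
ee_rot: [0.0, 1.567, -0.001]
wrist_force: [-1.8, -0.3, 8.0]
grip_width: 0.289
```

Emit:
servo_tool:
  motion:
    - {"tx": -0.03,"ty": 0,"tz": 0,"roll": 0}
    - {"tx": -0.05,"ty": 0,"tz": 0,"roll": 0}
    - {"tx": -0.05,"ty": 0,"tz": 0,"roll": 0}
    - {"tx": -0.05,"ty": 0,"tz": 0,"roll": 0}
    - {"tx": -0.03,"ty": 0.039,"tz": 0.0175,"roll": 0}
    - {"tx": 0,"ty": 0.039,"tz": 0.0175,"roll": 0}
    - {"tx": 0,"ty": 0.039,"tz": 0.0175,"roll": 0}
    - {"tx": 0,"ty": 0.039,"tz": 0.0175,"roll": 0}
    - {"tx": 0,"ty": 0.039,"tz": 0.0175,"roll": 0}
    - {"tx": 0,"ty": 0,"tz": 0,"roll": 0}
    - {"tx": 0,"ty": 0,"tz": 0,"roll": 0}

```text
t: 14.32
position: [524.5, 238.8, 214.1]
ee_rot: [0.0, 1.571, -0.001]
wrist_force: [-0.2, -0.1, -0.3]
grip_width: 0.294
```

```bash
python3 - <<'E'
from h import *
go(526,238.5,155)
s=get_image("side")
cv2.imwrite("pics/s4.png",cv2.resize(s["color"][130:330,180:380],None,fx=2.7,fy=2.7,interpolation=cv2.INTER_CUBIC))
E
```

```text
at [524.5 238.8 214.1] alpha 1.57 q6 0.32 t 14.32 w 0.294 F [-0.2 -0.1 -0.3] | need tool mm (before roll) [59.1 -0.2  1.5] roll 0
```

View pics/s4.png

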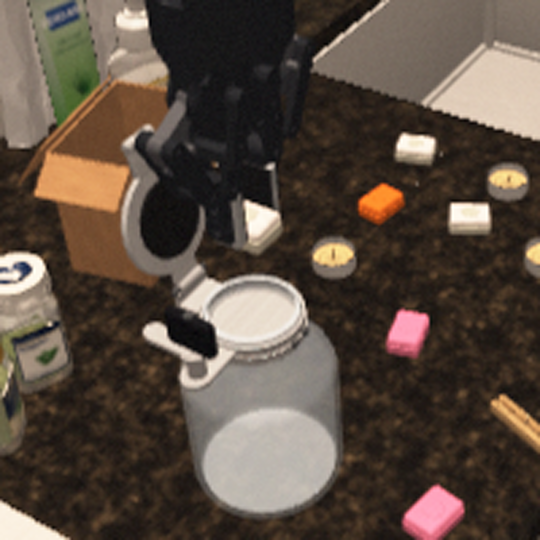

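The tablet is held, jutting below the tips (crop (260,228)), above the open mouth. I lower and release.

Emit:
servo_tool:
  motion:
    - {"tx": 0.03,"ty": 0,"tz": 0.0015,"roll": 0}
    - {"tx": 0.029,"ty": 0,"tz": 0,"roll": 0}
    - {"tx": 0,"ty": 0,"tz": 0,"roll": 0}
    - {"tx": 0,"ty": 0,"tz": 0,"roll": 0}

```text
t: 14.88
position: [526.5, 238.6, 156.0]
ee_rot: [0.002, 1.57, -0.001]
wrist_force: [0.9, -0.4, 0.0]
grip_width: 0.293
```

Emit:
servo_tool:
  motion:
    - {"tx": 0,"ty": 0,"tz": 0,"roll": 0}
    - {"tx": 0,"ty": 0,"tz": 0,"roll": 0}
    - {"tx": 0,"ty": 0,"tz": 0,"roll": 0}
    - {"tx": -0.05,"ty": 0,"tz": 0,"roll": 0}
    - {"tx": -0.02,"ty": 0,"tz": 0,"roll": 0}
  jaw: 0.5

```text
t: 15.5
position: [527.2, 239.5, 227.4]
ee_rot: [0.001, 1.567, 0.0]
wrist_force: [-0.0, 0.4, 0.6]
grip_width: 0.503
```

```bash
python3 - <<'E'
from h import *
go(529,-66,65,2.03)
s=get_image("side")
cv2.imwrite("pics/s5.png",cv2.resize(s["color"][130:330,180:430],None,fx=2.5,fy=2.5,interpolation=cv2.INTER_CUBIC))
E
```

```text
at [527.2 239.5 227.4] alpha 1.57 q6 0.32 t 15.5 w 0.503 F [-0.   0.4  0.6] | need tool mm (before roll) [ 162.1 -305.6    1.4] roll -0.46
```

View pics/s5.png

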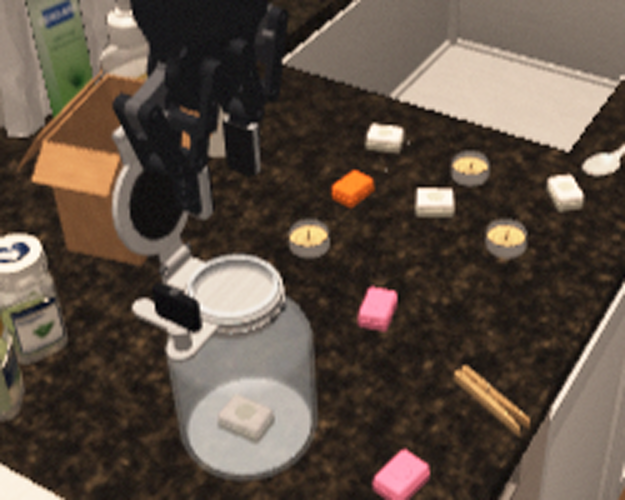

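Tablet 1 lies in the jar (crop (246,417)). Next is tablet 2.

Emit:
servo_tool:
  motion:
    - {"tx": 0,"ty": -0.051,"tz": 0,"roll": 0}
    - {"tx": 0,"ty": -0.051,"tz": 0,"roll": 0}
    - {"tx": 0,"ty": -0.051,"tz": 0,"roll": 0}
    - {"tx": 0,"ty": -0.051,"tz": 0,"roll": 0}
    - {"tx": 0,"ty": -0.051,"tz": 0,"roll": 0}
    - {"tx": 0,"ty": -0.051,"tz": 0.001,"roll": 0}
    - {"tx": 0.05,"ty": 0,"tz": 0,"roll": -0.155}
    - {"tx": 0.05,"ty": 0,"tz": 0,"roll": -0.155}
    - {"tx": 0.05,"ty": 0,"tz": 0,"roll": -0.15}
    - {"tx": 0,"ty": 0,"tz": 0,"roll": 0}
    - {"tx": 0,"ty": 0,"tz": 0,"roll": 0}

```text
t: 16.92
position: [527.8, -67.1, 76.0]
ee_rot: [-0.359, 1.54, 0.358]
wrist_force: [0.6, -0.5, 1.6]
grip_width: 0.5
```

```bash
python3 look.py 528.5 -66 3 2.03
```

```text
side [528.6 -65.5  30.8  30.5  28.1 353.3 208.8]
side [ 428.5 -140.    39.5   26.6  132.1  405.9  204.9]
side [ 621.8 -135.5   33.1   29.7   15.5  333.7  183.3]
at [529.2 -67.4  77.2] alpha 2.029 q6 -0.7 t 17.02 w 0.498 F [ 1.1 -0.4  1.6] | need tool mm (before roll) [74.2  1.8 -0.3] roll -0.001
```

Emit:
servo_tool:
  motion:
    - {"tx": 0.037,"ty": 0.001,"tz": 0,"roll": 0}
    - {"tx": 0.036,"ty": 0,"tz": 0,"roll": 0}
    - {"tx": 0,"ty": 0,"tz": 0,"roll": 0}

```text
t: 17.4
position: [525.6, -65.8, 1.3]
ee_rot: [-0.359, 1.543, 0.36]
wrist_force: [-0.4, 0.3, 0.9]
grip_width: 0.501
```

Emit:
servo_tool:
  motion:
    - {"tx": 0,"ty": 0,"tz": 0,"roll": 0}
    - {"tx": 0,"ty": 0,"tz": 0,"roll": 0}
    - {"tx": 0,"ty": 0,"tz": 0,"roll": 0}
    - {"tx": 0,"ty": 0,"tz": 0,"roll": 0}
  jaw: 0

```text
t: 17.9
position: [528.7, -66.6, 4.0]
ee_rot: [-0.361, 1.537, 0.358]
wrist_force: [-0.4, 0.9, 7.3]
grip_width: 0.292
```

Emit:
servo_tool:
  motion:
    - {"tx": -0.03,"ty": 0,"tz": 0,"roll": 0}
    - {"tx": -0.05,"ty": 0,"tz": 0,"roll": 0}
    - {"tx": -0.05,"ty": 0,"tz": 0,"roll": 0}
    - {"tx": -0.05,"ty": 0,"tz": 0,"roll": 0}
    - {"tx": -0.03,"ty": 0,"tz": 0,"roll": 0}
    - {"tx": 0,"ty": 0,"tz": 0,"roll": 0}

```text
t: 18.65
position: [528.8, -66.6, 215.3]
ee_rot: [-0.362, 1.534, 0.357]
wrist_force: [-0.7, -0.3, -0.4]
grip_width: 0.292
```

```bash
python3 look.py 526 238.5 214
```

```text
top [ 427.5 -142.    33.5   23.8  134.7  406.2  242.7]
side [ 428.5 -140.    39.5   26.6  132.1  405.9  204.9]
side [ 621.4 -133.8   33.1   31.2   28.8  333.9  183.4]
at [526.6 -66.  211.7] alpha 2.03 q6 -0.7 t 18.75 w 0.286 F [-0.2 -0.   0.3] | need tool mm (before roll) [ -2.4 273.2 134.4] roll 0
```

Emit:
servo_tool:
  motion:
    - {"tx": 0,"ty": 0.0455,"tz": 0.0224,"roll": 0}
    - {"tx": 0,"ty": 0.0455,"tz": 0.0224,"roll": 0}
    - {"tx": 0,"ty": 0.0455,"tz": 0.0224,"roll": 0}
    - {"tx": 0,"ty": 0.0455,"tz": 0.0224,"roll": 0}
    - {"tx": 0,"ty": 0.0455,"tz": 0.0224,"roll": 0}
    - {"tx": 0,"ty": 0.0455,"tz": 0.0224,"roll": 0}
    - {"tx": 0,"ty": 0,"tz": 0,"roll": 0}
    - {"tx": 0,"ty": 0,"tz": 0,"roll": 0}

```text
t: 19.75
position: [525.0, 237.8, 210.1]
ee_rot: [-0.361, 1.544, 0.36]
wrist_force: [0.1, 0.4, -0.3]
grip_width: 0.294
```

```bash
python3 - <<'E'
from h import *
go(526,238.5,155)
E
```

```text
at [525.  237.8 210.1] alpha 2.03 q6 -0.14 t 19.75 w 0.294 F [ 0.1  0.4 -0.3] | need tool mm (before roll) [55.1  0.2  1.4] roll 0
```

Emit:
servo_tool:
  motion:
    - {"tx": 0.03,"ty": 0,"tz": 0.001,"roll": 0}
    - {"tx": 0.026,"ty": 0,"tz": 0,"roll": 0}
    - {"tx": 0,"ty": 0,"tz": 0,"roll": 0}
    - {"tx": 0,"ty": 0,"tz": 0,"roll": 0}

```text
t: 20.25
position: [527.2, 237.8, 156.3]
ee_rot: [-0.359, 1.541, 0.359]
wrist_force: [-0.4, 0.2, -0.2]
grip_width: 0.293
```

Emit:
servo_tool:
  motion:
    - {"tx": 0,"ty": 0,"tz": 0,"roll": 0}
    - {"tx": 0,"ty": 0,"tz": 0,"roll": 0}
    - {"tx": 0,"ty": 0,"tz": 0,"roll": 0}
    - {"tx": -0.05,"ty": 0,"tz": 0,"roll": 0}
    - {"tx": -0.02,"ty": 0,"tz": 0,"roll": 0}
  jaw: 0.5

```text
t: 20.88
position: [527.9, 239.2, 228.4]
ee_rot: [-0.36, 1.537, 0.36]
wrist_force: [0.8, 0.1, -0.3]
grip_width: 0.5
```

```bash
python3 look.py 621.4 -135.4 65 1.87; python3 - <<'E'
from h import *
s=get_image("side")
cv2.imwrite("pics/s6.png",cv2.resize(s["color"][130:330,180:430],None,fx=2.5,fy=2.5,interpolation=cv2.INTER_CUBIC))
E
```

```text
top [ 354.3 -339.5   33.6   33.2  133.1  488.9  274.2]
top [ 427.5 -140.8   35.3   25.5  134.6  406.9  242.8]
top [ 621.1 -136.2   35.2   25.2   17.3  403.2  166. ]
side [ 428.9 -140.4   38.4   26.6  132.1  405.8  205.1]
side [ 621.4 -133.8   33.1   31.2   28.8  333.9  183.4]
at [528.7 239.4 228.7] alpha 2.03 q6 -0.14 t 20.98 w 0.504 F [ 0.2  0.9 -0.7] | need tool mm (before roll) [ 163.6 -376.9  -84. ] roll 0.16
```

View pics/s6.png

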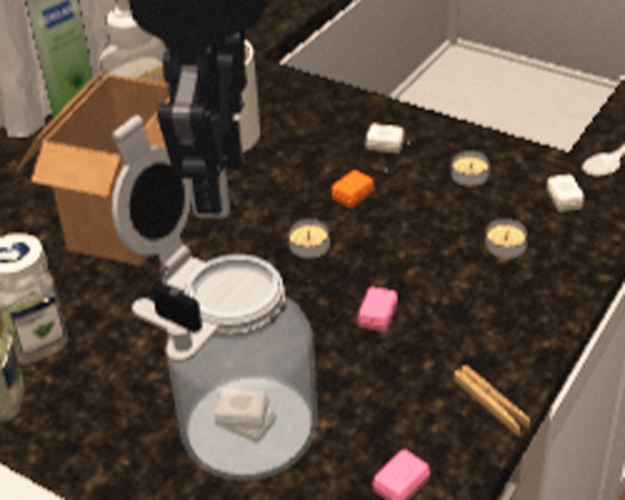

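Two tablets are in the jar. Next is tablet 4 (621, -136).

Emit:
servo_tool:
  motion:
    - {"tx": 0,"ty": -0.047,"tz": -0.0105,"roll": 0}
    - {"tx": 0,"ty": -0.047,"tz": -0.0105,"roll": 0}
    - {"tx": 0,"ty": -0.047,"tz": -0.0105,"roll": 0}
    - {"tx": 0,"ty": -0.047,"tz": -0.0105,"roll": 0}
    - {"tx": 0,"ty": -0.047,"tz": -0.0105,"roll": 0}
    - {"tx": 0,"ty": -0.047,"tz": -0.0105,"roll": 0}
    - {"tx": 0,"ty": -0.047,"tz": -0.0105,"roll": 0}
    - {"tx": 0,"ty": -0.048,"tz": -0.0105,"roll": 0}
    - {"tx": 0.05,"ty": 0,"tz": 0,"roll": 0.16}
    - {"tx": 0.05,"ty": 0,"tz": 0,"roll": 0}
    - {"tx": 0.05,"ty": 0,"tz": 0,"roll": 0}
    - {"tx": 0,"ty": 0,"tz": 0,"roll": 0}
    - {"tx": 0,"ty": 0,"tz": 0,"roll": 0}

```text
t: 22.65
position: [619.1, -136.5, 76.6]
ee_rot: [-0.235, 1.558, 0.235]
wrist_force: [0.2, 0.5, 1.4]
grip_width: 0.5
```

```bash
python3 look.py 621.4 -135.3 3 1.87
```

```text
top [ 427.5 -142.    33.6   23.9  134.7  407.2  242.8]
top [ 614.1 -138.    24.7   18.6  109.7  404.4  168.7]
side [ 428.5 -140.    39.5   26.6  132.1  405.9  205. ]
side [ 621.4 -135.4   34.1   30.    17.2  333.7  183.3]
at [ 620.8 -137.1   78.4] alpha 1.87 q6 -0.62 t 22.75 w 0.503 F [-0.5 -0.3  0.1] | need tool mm (before roll) [75.4  1.7  0.9] roll 0.0
```

Emit:
servo_tool:
  motion:
    - {"tx": 0.038,"ty": 0.001,"tz": 0,"roll": 0}
    - {"tx": 0.037,"ty": 0,"tz": 0,"roll": 0}
    - {"tx": 0,"ty": 0,"tz": 0,"roll": 0}

```text
t: 23.12
position: [618.9, -135.7, 1.1]
ee_rot: [-0.235, 1.557, 0.235]
wrist_force: [-0.9, -0.2, 0.2]
grip_width: 0.498
```

Emit:
servo_tool:
  motion:
    - {"tx": 0,"ty": 0,"tz": 0,"roll": 0}
    - {"tx": 0,"ty": 0,"tz": 0,"roll": 0}
    - {"tx": 0,"ty": 0,"tz": 0,"roll": 0}
    - {"tx": 0,"ty": 0,"tz": 0,"roll": 0}
  jaw: 0

```text
t: 23.62
position: [620.1, -136.1, 3.2]
ee_rot: [-0.236, 1.555, 0.233]
wrist_force: [-1.6, -0.0, 6.4]
grip_width: 0.294
```

Emit:
servo_tool:
  motion:
    - {"tx": -0.03,"ty": 0,"tz": 0,"roll": 0}
    - {"tx": -0.05,"ty": 0,"tz": 0,"roll": 0}
    - {"tx": -0.05,"ty": 0,"tz": 0,"roll": 0}
    - {"tx": -0.05,"ty": 0,"tz": 0,"roll": 0}
    - {"tx": -0.03,"ty": 0,"tz": 0,"roll": 0}
    - {"tx": 0,"ty": 0,"tz": 0,"roll": 0}

```text
t: 24.38
position: [620.4, -136.1, 214.8]
ee_rot: [-0.237, 1.552, 0.232]
wrist_force: [1.1, -0.4, -0.6]
grip_width: 0.292
```

```bash
python3 look.py 526 238.5 214
```

```text
top [ 413.3 -200.8   38.7   25.6   76.9  431.3  248.9]
top [ 427.4 -141.5   35.1   25.2  129.7  406.9  242.8]
side [ 428.7 -139.8   39.4   26.5  134.3  405.9  205. ]
at [ 618.3 -135.5  210.6] alpha 1.87 q6 -0.62 t 24.48 w 0.296 F [ 0.1  0.6 -1. ] | need tool mm (before roll) [ -3.5 384.6  22. ] roll 0
```

Emit:
servo_tool:
  motion:
    - {"tx": 0,"ty": 0.048,"tz": 0.0027,"roll": 0}
    - {"tx": 0,"ty": 0.048,"tz": 0.0027,"roll": 0}
    - {"tx": 0,"ty": 0.048,"tz": 0.0027,"roll": 0}
    - {"tx": 0,"ty": 0.048,"tz": 0.0027,"roll": 0}
    - {"tx": 0,"ty": 0.048,"tz": 0.0027,"roll": 0}
    - {"tx": 0,"ty": 0.048,"tz": 0.0027,"roll": 0}
    - {"tx": 0,"ty": 0.048,"tz": 0.0027,"roll": 0}
    - {"tx": 0,"ty": 0.048,"tz": 0.0027,"roll": 0}
    - {"tx": 0,"ty": 0,"tz": 0,"roll": 0}
    - {"tx": 0,"ty": 0,"tz": 0,"roll": 0}

```text
t: 25.72
position: [524.9, 237.3, 209.2]
ee_rot: [-0.236, 1.561, 0.234]
wrist_force: [0.5, -0.9, 0.1]
grip_width: 0.289
```

```bash
python3 - <<'E'
from h import *
go(526,238.5,155)
E
```

```text
at [524.9 237.3 209.2] alpha 1.87 q6 0.02 t 25.73 w 0.289 F [ 0.5 -0.9  0.1] | need tool mm (before roll) [54.1  0.9  1.5] roll 0
```

Emit:
servo_tool:
  motion:
    - {"tx": 0.03,"ty": 0.001,"tz": 0.001,"roll": 0}
    - {"tx": 0.025,"ty": 0,"tz": 0,"roll": 0}
    - {"tx": 0,"ty": 0,"tz": 0,"roll": 0}
    - {"tx": 0,"ty": 0,"tz": 0,"roll": 0}

```text
t: 26.22
position: [527.0, 238.2, 156.2]
ee_rot: [-0.234, 1.558, 0.234]
wrist_force: [0.4, 0.6, 0.4]
grip_width: 0.293
```

Emit:
servo_tool:
  motion:
    - {"tx": 0,"ty": 0,"tz": 0,"roll": 0}
    - {"tx": 0,"ty": 0,"tz": 0,"roll": 0}
    - {"tx": 0,"ty": 0,"tz": 0,"roll": 0}
    - {"tx": -0.05,"ty": 0,"tz": 0,"roll": 0}
    - {"tx": -0.02,"ty": 0,"tz": 0,"roll": 0}
  jaw: 0.5

```text
t: 26.85
position: [527.5, 239.5, 228.5]
ee_rot: [-0.234, 1.554, 0.235]
wrist_force: [0.5, 1.0, -0.2]
grip_width: 0.501
```

```bash
python3 look.py 428.3 -140.8 80 0.77; python3 - <<'E'
from h import *
s=get_image("side")
cv2.imwrite("pics/s7.png",cv2.resize(s["color"][130:330,180:430],None,fx=2.5,fy=2.5,interpolation=cv2.INTER_CUBIC))
E
```

```text
top [ 354.3 -339.5   33.6   33.2  133.1  488.9  274.1]
top [ 427.5 -140.8   35.3   25.5  134.6  406.9  242.8]
side [ 428.7 -140.2   38.9   26.6  132.1  405.8  205.1]
at [528.3 239.7 228.7] alpha 1.87 q6 0.02 t 26.95 w 0.502 F [-0.1  0.4  0. ] | need tool mm (before roll) [ 147.5 -334.1 -208.7] roll 1.1
```

View pics/s7.png

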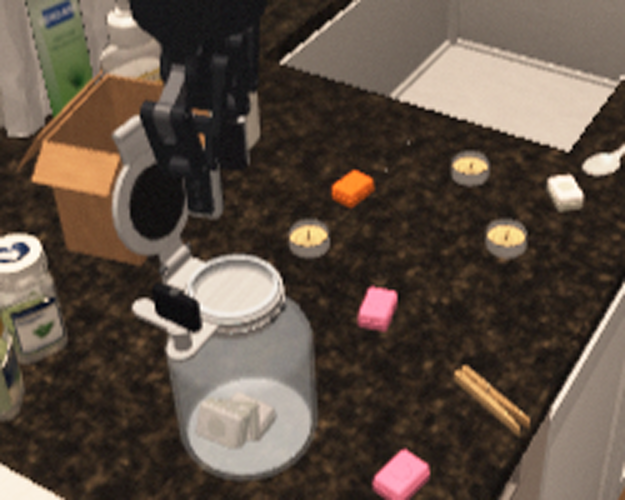

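Three tablets are in the jar, and the last one on the worktop is at (428, -141).

Emit:
servo_tool:
  motion:
    - {"tx": 0,"ty": -0.0418,"tz": -0.0261,"roll": 0}
    - {"tx": 0,"ty": -0.0418,"tz": -0.0261,"roll": 0}
    - {"tx": 0,"ty": -0.0418,"tz": -0.0261,"roll": 0}
    - {"tx": 0,"ty": -0.0418,"tz": -0.0261,"roll": 0}
    - {"tx": 0,"ty": -0.0418,"tz": -0.0261,"roll": 0}
    - {"tx": 0,"ty": -0.0418,"tz": -0.0261,"roll": 0}
    - {"tx": 0,"ty": -0.0418,"tz": -0.0261,"roll": 0}
    - {"tx": 0,"ty": -0.0418,"tz": -0.0261,"roll": 0}
    - {"tx": 0.021,"ty": 0,"tz": 0,"roll": 0.157}
    - {"tx": 0.021,"ty": 0,"tz": 0,"roll": 0.157}
    - {"tx": 0.021,"ty": 0,"tz": 0,"roll": 0.157}
    - {"tx": 0.021,"ty": 0,"tz": 0,"roll": 0.157}
    - {"tx": 0.021,"ty": 0,"tz": 0,"roll": 0.157}
    - {"tx": 0.021,"ty": 0,"tz": 0,"roll": 0.157}
    - {"tx": 0.021,"ty": 0,"tz": 0,"roll": 0.158}
    - {"tx": 0,"ty": 0,"tz": 0,"roll": 0}
    - {"tx": 0,"ty": 0,"tz": 0,"roll": 0}

```text
t: 29.12
position: [425.2, -141.9, 78.6]
ee_rot: [0.624, 1.48, -0.624]
wrist_force: [-0.1, -0.8, 0.3]
grip_width: 0.501
```

```bash
python3 look.py 428.3 -140.8 3 0.77
```

```text
top [ 424.5 -138.9   28.1   23.8  134.6  406.1  244.1]
side [ 428.1 -140.1   38.9   28.3  119.5  405.9  205. ]
at [ 426.  -142.3   79.3] alpha 0.771 q6 0.34 t 29.23 w 0.502 F [ 0.   0.1 -0.7] | need tool mm (before roll) [76.3  2.6  0.4] roll 0.001
```

Emit:
servo_tool:
  motion:
    - {"tx": 0.038,"ty": 0.0025,"tz": 0,"roll": 0}
    - {"tx": 0.037,"ty": 0,"tz": 0,"roll": 0}
    - {"tx": 0,"ty": 0,"tz": 0,"roll": 0}

```text
t: 29.6
position: [425.4, -139.4, 2.4]
ee_rot: [0.626, 1.483, -0.626]
wrist_force: [-0.2, 0.4, 0.2]
grip_width: 0.499
```

Emit:
servo_tool:
  motion:
    - {"tx": 0,"ty": 0,"tz": 0,"roll": 0}
    - {"tx": 0,"ty": 0,"tz": 0,"roll": 0}
    - {"tx": 0,"ty": 0,"tz": 0,"roll": 0}
    - {"tx": 0,"ty": 0,"tz": 0,"roll": 0}
  jaw: 0

```text
t: 30.1
position: [428.8, -141.0, 5.1]
ee_rot: [0.625, 1.475, -0.626]
wrist_force: [0.3, 0.2, 7.4]
grip_width: 0.289
```

Emit:
servo_tool:
  motion:
    - {"tx": -0.03,"ty": 0,"tz": 0,"roll": 0}
    - {"tx": -0.05,"ty": 0,"tz": 0,"roll": 0}
    - {"tx": -0.05,"ty": 0,"tz": 0,"roll": 0}
    - {"tx": -0.05,"ty": 0,"tz": 0,"roll": 0}
    - {"tx": -0.03,"ty": 0,"tz": 0,"roll": 0}
    - {"tx": 0,"ty": 0,"tz": 0,"roll": 0}

```text
t: 30.85
position: [429.3, -141.3, 216.7]
ee_rot: [0.625, 1.472, -0.626]
wrist_force: [0.6, 0.8, -0.8]
grip_width: 0.295
```

```bash
python3 look.py 526 238.5 214 1.571
```

```text
top [ 354.7 -339.6   33.6   30.4   26.   488.8  274.2]
at [ 427.3 -140.3  213.5] alpha 0.77 q6 0.34 t 30.95 w 0.292 F [ 0.3  0.6 -1. ] | need tool mm (before roll) [  -0.5  334.6 -203.2] roll -0.801
```

Emit:
servo_tool:
  motion:
    - {"tx": 0,"ty": 0.0418,"tz": -0.0254,"roll": 0}
    - {"tx": 0,"ty": 0.0418,"tz": -0.0254,"roll": 0}
    - {"tx": 0,"ty": 0.0418,"tz": -0.0254,"roll": 0}
    - {"tx": 0,"ty": 0.0418,"tz": -0.0254,"roll": 0}
    - {"tx": 0,"ty": 0.0418,"tz": -0.0254,"roll": 0}
    - {"tx": 0,"ty": 0.0418,"tz": -0.0254,"roll": 0}
    - {"tx": 0,"ty": 0.0418,"tz": -0.0254,"roll": 0}
    - {"tx": 0,"ty": 0.0418,"tz": -0.0254,"roll": 0}
    - {"tx": 0,"ty": 0,"tz": 0,"roll": -0.16}
    - {"tx": 0,"ty": 0,"tz": 0,"roll": -0.16}
    - {"tx": 0,"ty": 0,"tz": 0,"roll": -0.16}
    - {"tx": 0,"ty": 0,"tz": 0,"roll": -0.16}
    - {"tx": 0,"ty": 0,"tz": 0,"roll": -0.16}
    - {"tx": 0,"ty": 0,"tz": 0,"roll": 0}
    - {"tx": 0,"ty": 0,"tz": 0,"roll": 0}

```text
t: 32.83
position: [525.4, 238.2, 212.6]
ee_rot: [0.002, 1.573, -0.003]
wrist_force: [0.3, -0.5, -0.4]
grip_width: 0.294
```

```bash
python3 - <<'E'
from h import *
go(526,238.5,155,1.571)
E
```

```text
at [525.4 238.2 212.6] alpha 1.568 q6 0.32 t 32.83 w 0.294 F [ 0.3 -0.5 -0.4] | need tool mm (before roll) [57.6  0.4  0.7] roll -0.003
```

Emit:
servo_tool:
  motion:
    - {"tx": 0.03,"ty": 0,"tz": 0.001,"roll": 0}
    - {"tx": 0.027,"ty": 0,"tz": 0,"roll": 0}
    - {"tx": 0,"ty": 0,"tz": 0,"roll": 0}
    - {"tx": 0,"ty": 0,"tz": 0,"roll": 0}

```text
t: 33.33
position: [527.3, 238.5, 157.5]
ee_rot: [0.001, 1.57, -0.001]
wrist_force: [0.4, -1.0, 0.4]
grip_width: 0.289
```

Emit:
servo_tool:
  motion:
    - {"tx": 0,"ty": 0,"tz": 0,"roll": 0}
    - {"tx": 0,"ty": 0,"tz": 0,"roll": 0}
    - {"tx": 0,"ty": 0,"tz": 0,"roll": 0}
    - {"tx": -0.05,"ty": 0,"tz": 0,"roll": 0}
    - {"tx": -0.05,"ty": 0,"tz": 0,"roll": 0}
    - {"tx": -0.05,"ty": 0,"tz": 0,"roll": 0}
    - {"tx": 0,"ty": 0,"tz": 0,"roll": 0}
  jaw: 0.5

```text
t: 34.2
position: [529.2, 239.1, 311.7]
ee_rot: [0.003, 1.562, 0.002]
wrist_force: [0.3, -0.3, -1.1]
grip_width: 0.498
```

```bash
python3 - <<'E'
from h import *
go(603,239.5,242,1.571)
s=get_image("side");t=get_image("top")
a=cv2.resize(s["color"][110:330,200:420],None,fx=1.95,fy=1.95,interpolation=cv2.INTER_CUBIC)
b=cv2.resize(t["color"][140:280,220:430],None,fx=1.8,fy=1.8)
b=cv2.copyMakeBorder(b,0,a.shape[0]-b.shape[0],0,0,cv2.BORDER_CONSTANT)
cv2.imwrite("pics/s8.png",np.hstack([a,b])[:, :800])
E
```

```text
at [529.2 239.1 311.7] alpha 1.57 q6 0.32 t 34.2 w 0.498 F [ 0.3 -0.3 -1.1] | need tool mm (before roll) [70.4  0.2 73.1] roll -0.001
```

View pics/s8.png

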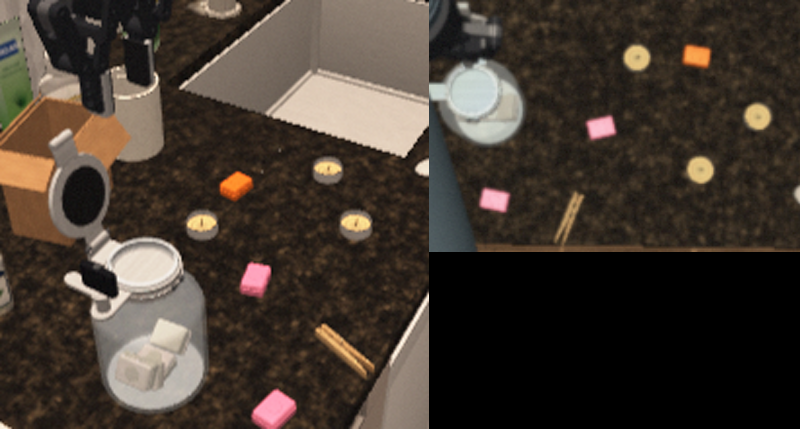

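All four tablets are in the jar, none is left on the worktop, and the tea lights are unmoved. Next I grip the tab to shut the lid.

Emit:
servo_tool:
  motion:
    - {"tx": 0,"ty": 0,"tz": 0.037,"roll": 0}
    - {"tx": 0,"ty": 0,"tz": 0.036,"roll": 0}
    - {"tx": 0.035,"ty": 0,"tz": 0,"roll": 0}
    - {"tx": 0.035,"ty": 0,"tz": 0,"roll": 0}
    - {"tx": 0,"ty": 0,"tz": 0,"roll": 0}
    - {"tx": 0,"ty": 0,"tz": 0,"roll": 0}

```text
t: 35.05
position: [599.6, 238.2, 236.9]
ee_rot: [0.0, 1.572, -0.001]
wrist_force: [0.3, 0.2, 0.2]
grip_width: 0.497
```

Emit:
servo_tool:
  motion:
    - {"tx": 0,"ty": 0,"tz": 0,"roll": 0}
    - {"tx": 0,"ty": 0,"tz": 0,"roll": 0}
    - {"tx": 0,"ty": 0,"tz": 0,"roll": 0}
    - {"tx": 0,"ty": 0,"tz": 0,"roll": 0}
  jaw: 0
  newtons: 25

```text
t: 35.55
position: [600.7, 240.3, 238.7]
ee_rot: [0.003, 1.568, 0.003]
wrist_force: [0.1, 4.7, 2.7]
grip_width: 0.268
```

Emit:
servo_tool:
  motion:
    - {"tx": -0.0026,"ty": 0,"tz": -0.0112,"roll": 0}
    - {"tx": -0.0013,"ty": 0,"tz": -0.0115,"roll": 0}
    - {"tx": 0,"ty": 0,"tz": -0.0115,"roll": 0}
    - {"tx": 0.0014,"ty": 0,"tz": -0.0115,"roll": 0}
    - {"tx": 0.0027,"ty": 0,"tz": -0.0112,"roll": 0}
    - {"tx": 0.004,"ty": 0,"tz": -0.0108,"roll": 0}
    - {"tx": 0.0052,"ty": 0,"tz": -0.0103,"roll": 0}
    - {"tx": 0.0064,"ty": 0,"tz": -0.0096,"roll": 0}
    - {"tx": 0.0074,"ty": 0,"tz": -0.0088,"roll": 0}
    - {"tx": 0,"ty": 0,"tz": 0,"roll": 0}

```text
t: 36.8
position: [503.4, 238.0, 214.2]
ee_rot: [0.0, 1.57, -0.001]
wrist_force: [0.2, -0.3, 0.4]
grip_width: 0.269
```

```bash
python3 - <<'E'
from h import *
go(506,238.5,217,1.571)
E
```

```text
at [503.4 238.  214.2] alpha 1.57 q6 0.33 t 36.8 w 0.269 F [ 0.2 -0.3  0.4] | need tool mm (before roll) [-2.8  0.5  2.6] roll -0.001
```

Emit:
servo_tool:
  motion:
    - {"tx": 0.0084,"ty": 0,"tz": -0.0079,"roll": 0}
    - {"tx": 0.0093,"ty": 0,"tz": -0.0069,"roll": 0}
    - {"tx": 0.01,"ty": 0,"tz": -0.0058,"roll": 0}
    - {"tx": 0.0106,"ty": 0,"tz": -0.0046,"roll": 0}
    - {"tx": 0.011,"ty": 0,"tz": -0.0033,"roll": 0}
    - {"tx": 0.0114,"ty": 0,"tz": -0.002,"roll": 0}
    - {"tx": 0.006,"ty": 0,"tz": -0.0003,"roll": 0}
    - {"tx": 0,"ty": 0,"tz": 0,"roll": 0}

```text
t: 37.8
position: [471.9, 237.5, 145.2]
ee_rot: [-0.001, 1.573, -0.003]
wrist_force: [0.1, -5.1, -0.7]
grip_width: 0.272
```

Emit:
servo_tool:
  motion:
    - {"tx": 0.003,"ty": 0,"tz": 0,"roll": 0}
    - {"tx": 0,"ty": 0,"tz": 0,"roll": 0}

```text
t: 38.05
position: [472.0, 237.6, 143.9]
ee_rot: [-0.001, 1.572, -0.002]
wrist_force: [-3.3, -6.2, 7.3]
grip_width: 0.267
```

Emit:
servo_tool:
  motion:
    - {"tx": 0,"ty": 0,"tz": 0,"roll": 0}
    - {"tx": 0,"ty": 0,"tz": 0,"roll": 0}
    - {"tx": 0,"ty": 0,"tz": 0,"roll": 0}
    - {"tx": -0.03,"ty": 0,"tz": 0,"roll": 0}
    - {"tx": -0.03,"ty": 0,"tz": 0,"roll": 0}
  jaw: 0.5

```text
t: 38.67
position: [472.4, 238.6, 203.9]
ee_rot: [0.001, 1.572, -0.0]
wrist_force: [0.3, 0.4, -0.7]
grip_width: 0.497
```

Emit:
servo_tool:
  motion:
    - {"tx": 0,"ty": 0,"tz": 0.028,"roll": 0}
    - {"tx": 0,"ty": 0,"tz": 0,"roll": 0}
    - {"tx": 0,"ty": 0,"tz": 0,"roll": 0}
    - {"tx": 0.02,"ty": 0,"tz": 0,"roll": 0}
    - {"tx": 0.014,"ty": 0,"tz": 0,"roll": 0}
    - {"tx": 0,"ty": 0,"tz": 0,"roll": 0}
  jaw: 0

```text
t: 39.42
position: [499.0, 238.0, 168.2]
ee_rot: [-0.001, 1.574, -0.001]
wrist_force: [0.3, 0.5, -0.3]
grip_width: 0.001
```

Emit:
servo_tool:
  motion:
    - {"tx": 0.004,"ty": 0,"tz": 0,"roll": 0}
    - {"tx": 0.004,"ty": 0,"tz": 0,"roll": 0}
    - {"tx": 0.002,"ty": 0,"tz": 0,"roll": 0}
    - {"tx": 0,"ty": 0,"tz": 0,"roll": 0}
    - {"tx": 0,"ty": 0,"tz": 0,"roll": 0}

```text
t: 40.05
position: [500.9, 238.4, 159.9]
ee_rot: [0.001, 1.571, -0.001]
wrist_force: [0.3, -0.6, -0.7]
grip_width: -0.002
```

Emit:
servo_tool:
  motion:
    - {"tx": 0.003,"ty": 0,"tz": 0,"roll": 0}
    - {"tx": 0,"ty": 0,"tz": 0,"roll": 0}

```text
t: 40.3
position: [501.1, 238.5, 156.9]
ee_rot: [0.001, 1.57, -0.001]
wrist_force: [0.3, 0.2, 0.9]
grip_width: 0.0
```

Emit:
servo_tool:
  motion:
    - {"tx": 0.002,"ty": 0,"tz": 0,"roll": 0}
    - {"tx": 0.001,"ty": 0,"tz": 0,"roll": 0}
    - {"tx": 0,"ty": 0,"tz": 0,"roll": 0}

```text
t: 40.67
position: [501.2, 238.5, 156.1]
ee_rot: [0.001, 1.568, -0.0]
wrist_force: [-3.9, -1.4, 13.1]
grip_width: 0.006
```

Emit:
servo_tool:
  motion:
    - {"tx": -0.045,"ty": 0,"tz": 0,"roll": 0}
    - {"tx": -0.045,"ty": 0,"tz": 0,"roll": 0}
    - {"tx": 0,"ty": 0.029,"tz": 0.012,"roll": 0}
    - {"tx": 0,"ty": 0.029,"tz": 0.012,"roll": 0.03}
    - {"tx": 0,"ty": 0,"tz": 0,"roll": 0}
    - {"tx": 0,"ty": 0,"tz": 0,"roll": 0}
  jaw: 0.4

```text
t: 41.42
position: [524.4, 296.0, 243.3]
ee_rot: [0.023, 1.572, -0.025]
wrist_force: [1.2, 0.4, 0.2]
grip_width: 0.402
```

```bash
python3 - <<'E'
from h import *
go(525.2,296.5,176,1.54)
s=get_image("side");t=get_image("top")
a=cv2.resize(s["color"][195:325,210:340],None,fx=3.4,fy=3.4,interpolation=cv2.INTER_CUBIC)
cv2.imwrite("pics/s9.png",a)
E
```

```text
at [524.4 296.  243.3] alpha 1.54 q6 0.44 t 41.42 w 0.402 F [1.2 0.4 0.2] | need tool mm (before roll) [67.3  0.6  0.9] roll 0.0
```

View pics/s9.png

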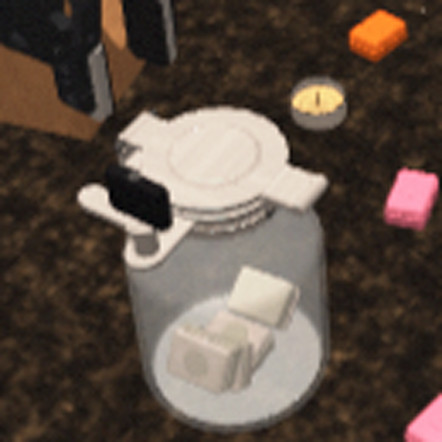

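The lid is shut flat with four tablets inside. Now I grip the fin and turn it back.

Emit:
servo_tool:
  motion:
    - {"tx": 0.034,"ty": 0.0005,"tz": 0.001,"roll": 0}
    - {"tx": 0.033,"ty": 0,"tz": 0,"roll": 0}
    - {"tx": 0,"ty": 0,"tz": 0,"roll": 0}

```text
t: 41.9
position: [523.4, 295.2, 174.2]
ee_rot: [0.023, 1.576, -0.027]
wrist_force: [-0.3, 0.0, -0.2]
grip_width: 0.399
```

Emit:
servo_tool:
  motion:
    - {"tx": 0,"ty": 0,"tz": 0,"roll": 0}
    - {"tx": 0,"ty": 0,"tz": 0,"roll": 0}
    - {"tx": 0,"ty": 0,"tz": 0,"roll": 0}
    - {"tx": 0,"ty": 0,"tz": 0,"roll": 0}
  jaw: 0

```text
t: 42.4
position: [526.8, 296.6, 178.7]
ee_rot: [0.024, 1.568, -0.024]
wrist_force: [-1.2, -3.3, 5.9]
grip_width: 0.085
```

Emit:
servo_tool:
  motion:
    - {"tx": 0,"ty": 0,"tz": 0,"roll": 0.16}
    - {"tx": 0,"ty": 0,"tz": 0,"roll": 0.16}
    - {"tx": 0,"ty": 0,"tz": 0,"roll": 0.16}
    - {"tx": 0,"ty": 0,"tz": 0,"roll": 0.16}
    - {"tx": 0,"ty": 0,"tz": 0,"roll": 0.16}
    - {"tx": 0,"ty": 0,"tz": 0,"roll": 0.16}
    - {"tx": 0,"ty": 0,"tz": 0,"roll": 0.16}
    - {"tx": 0,"ty": 0,"tz": 0,"roll": 0.16}
    - {"tx": 0,"ty": 0,"tz": 0,"roll": 0.16}
    - {"tx": 0,"ty": 0,"tz": 0,"roll": 0.1}
    - {"tx": 0,"ty": 0,"tz": 0,"roll": 0}
    - {"tx": 0,"ty": 0,"tz": 0,"roll": 0}

```text
t: 43.9
position: [525.6, 295.5, 178.7]
ee_rot: [1.207, 1.207, -1.209]
wrist_force: [-3.6, -5.6, 9.2]
grip_width: 0.084
```

```bash
python3 - <<'E'
from h import *
go(525.2,296.5,176,0)
E
```

```text
at [525.6 295.5 178.7] alpha 0.0 q6 1.98 t 43.9 w 0.084 F [-3.6 -5.6  9.2] | need tool mm (before roll) [ 2.7 -0.4 -1.1] roll 0.0
```

Release, rise and step well away (towards the robot) for a final clear look.

Emit:
servo_tool:
  motion:
    - {"tx": 0,"ty": 0,"tz": 0,"roll": 0}
    - {"tx": 0,"ty": 0,"tz": 0,"roll": 0}
    - {"tx": 0,"ty": 0,"tz": 0,"roll": 0}
    - {"tx": -0.04,"ty": 0,"tz": 0,"roll": 0}
    - {"tx": -0.05,"ty": 0,"tz": 0,"roll": 0}
    - {"tx": -0.02,"ty": 0,"tz": 0.05,"roll": 0}
    - {"tx": 0,"ty": 0,"tz": 0.05,"roll": 0}
    - {"tx": 0,"ty": 0,"tz": 0.05,"roll": 0}
    - {"tx": 0,"ty": 0,"tz": 0.05,"roll": 0}
    - {"tx": 0,"ty": 0,"tz": 0,"roll": 0}
    - {"tx": 0,"ty": 0,"tz": 0,"roll": 0}
  jaw: 0.4

```text
t: 45.28
position: [525.9, 97.2, 286.7]
ee_rot: [1.21, 1.209, -1.209]
wrist_force: [0.9, 0.5, 0.0]
grip_width: 0.397
```

```bash
python3 - <<'E'
from h import *
go(525.2,296.5,176,0)
s=get_image("side");t=get_image("top")
for im,n in((t,"top"),(s,"side")):
    pass
a=cv2.resize(s["color"][200:310,230:340],None,fx=3.6,fy=3.6,interpolation=cv2.INTER_CUBIC)
b=cv2.resize(t["color"][150:230,200:280],None,fx=4.95,fy=4.95,interpolation=cv2.INTER_CUBIC)
cv2.imwrite("pics/s10.png",np.hstack([a,b[:396]]))
E
```

```text
at [525.9  97.2 286.7] alpha -0.0 q6 1.63 t 45.27 w 0.397 F [0.9 0.5 0. ] | need tool mm (before roll) [ 110.9   -0.8 -199.2] roll -0.0
```

View pics/s10.png

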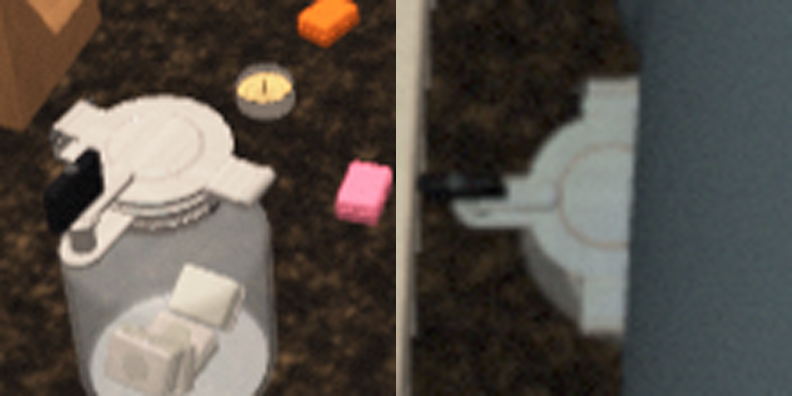

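The lid is shut, and the catch arm and fin lie square across its edge as at the start. I'll hand in.

```bash
python3 look.py 526 238 214; python3 -c "
from workcell import *
print(hand_in())"
```

```text
top [ 354.3 -338.2   21.7   21.3   44.6  487.9  274.1]
at [525.8  98.1 286.7] alpha 0.002 q6 1.63 t 45.48 w 0.401 F [ 0.2  0.1 -0.1] | need tool mm (before roll) [  72.7    0.4 -139.9] roll 0
the job is handed in; nothing more can be done
None
```

The job is done and handed in at about 45 s. I turned the catch clear, tipped the lid back past upright and dropped all four tablets through the neck. Then I shut the lid, pressed it down (13 N, tip at 156 mm against a nominal lid top of 157 mm) and turned the catch back.

- **Jar:** the last side and top pictures show the lid flat, the catch square across its edge as at the start, and the tablets inside. The arm hid part of the lid in the last top view, but the side view was clear.
- **Worktop:** my last colour check found no tablet left; its one remaining hit was a measuring spoon. I saw only four tablets at the start and no knock or grip slip. The tea lights looked unmoved when I last had all three in view, just before shutting the lid.
- **Disagreements:** the wrist read 6–9 N upward while gripping the fin and tablets, and finger readings for known widths came out 1–2 mm small. Neither affected the result.

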